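# Lock the roller pole at its length mark and keep holding

### The job

The extension pole in the counter rack springs back in whenever it is let go. Pull its T-handle out until its pointer stands at the marker on the scale; holding it there, swing the cam lever shut flat along the pole (not before the pointer is at the marker), and finish with the gripper still squeezing pole and lever together, the pointer still at the marker. Do not push the marker along its scale, and leave the can, the brush and the ring alone.

Things in the scene. Friction and masses are not known exactly. Their poses are not given: they have to be found in the camera images.
- rack: Fixed plywood board 460 x 200 x 15 mm with a 36 mm square outer tube in two cradles (42 mm black collar at its mouth). Origin on the counter right under the tube's mouth; the tube runs 220 mm along +x from there, axis 75 mm above the counter. The pole is pulled out along the rack's -x (towards the robot). z up, y towards the lever's side. Placed and turned (up to 0.3 rad) differently each time.
- pole (a joint): The pole is a sliding aluminium inner tube, 24 mm square (12 mm to each side of its axis, 63 to 87 mm above the counter; 45 mm of free space below it). Value: how far it is pulled out, m: 0 = fully in (start), at most 0.15. A return spring pulls it in all the time, with 3 N at 0 growing by 2 N per 0.1 m.
- pole_center (a point): Point on the pole's axis at the inner face of its T-handle (the face towards the outer tube), 75 mm above the counter; axes as the rack's. The T-handle is a black bar: 16 mm thick (on the -x side of this point), 50 mm to each side in y, 60 to 90 mm above the counter. Fully in, 90 mm of bare pole lies between this face and the outer tube. Fingers straddling the pole can bear on this face to pull.
- lever_pivot (a point): Cam lever on the pole's +y side, a grey bar 65 long, 11 thick, 24 mm high (63 to 87 mm above the counter). Origin on its upright pivot, 3 mm in +x and 18.5 mm in +y from pole_center; its own x points to its tip. Open, the tip stands out to +y; shut, it lies along the pole towards the outer tube, outer face 24 mm from the pole's axis, so pole and lever are 36 mm wide (y -12 to +24 mm).
- lever_tip (a point): The free end of the cam lever, 65 mm from the pivot.
- lever (a joint): Angle of the cam lever, rad: 0 = shut flat along the pole (stop), up to 0.8 open; starts 0.45 to 0.7 open. Light friction (0.06 N m), it stays where it is left. It moves along with the pole. The worn cam's own bite does not hold the pole against the return spring: even with the lever shut the pole goes back in if let go.
- pointer (a point): Lower tip of the steel pointer of the T-handle, 78 mm to -y of the pole's axis, in the middle of the handle's thickness (8 mm to -x of pole_center), 35 mm above the counter. The pointer's thin horizontal arm joins the handle's -y end 61 mm above the counter.
- mark (a point): White line across the black marker clip, 12 x 34 mm, on the low aluminium scale 78 mm to -y of the pole's axis, 30.5 mm above the counter. The pointer is at the marker when both have the same place along the rack's x: 50 to 120 mm of pull, different each time. The clip slides stiffly and must stay.
- paint_can: Steel paint can, 86 mm across, 100 mm high, standing on the counter to the left, origin at the centre of its underside. Bystander.
- brush: Paint brush lying on the counter to the right. Bystander.
- can_ring: Plastic can ring, 90 mm across, 22 mm high, lying on the counter to the left. Bystander.

How it is judged:
By the outcome, as a careful person would: the job done as asked, in the order asked, and still so for the second after the job is handed in, while the arm keeps its last pose, push and grip.
It also fails if it takes over 29 s, if anything falls off the work surface, if the arm or the gripper's body presses on something with over 40 N, if the wrist force passes 120 N, or if a joint passes its speed limit or range.

### The arm

A 7-joint arm with a two-finger parallel gripper is mounted at the origin on the work surface. World frame = base frame: x ahead of the robot, y to its left, z up, the work surface at z = 0. Lengths are in mm, angles in rad, forces in N, time in s.
With the tool pointing down it reaches from about 400 to 875 mm from the base axis. Payload 4.4 kg.
Tool frame: the origin (TCP) lies midway between the tips of the shut fingers; the grasp point (between the pads) lies 19 mm behind it; x points along the fingers, z is the direction in which the jaws open and shut, and the axes are right-handed (so a half turn about x gives the same grasp; the last joint's range is limited). The gripper opens to 85 mm and grips with 20 to 120 N. Pads are 22 mm wide; open, the fingers measure 114 mm over their backs; the gripper's body (76 mm by 85 mm) begins 54 mm behind the grasp point. The pads swing forward as they close: fully open they stand 13 mm farther back than shut.
Start: joints at [-1.172, 0.628, 0.038, 1.517, -0.027, 0.996, -0.02], TCP at [291.338, 581.068, 231.313] pointing down, gripper open.
Joint ranges: [-3.06, 3.06], [-0.37, 2.12], [-1.25, 1.32], [0.18, 2.47], [-1.1, 4.24], [0.23, 1.98], [-2.94, 2.94]. Speed limits (rad/s): [2.57, 2.57, 3.14, 3.14, 3.14, 3.14, 3.14].

### API

Orientations are given as [roll, pitch, yaw] about the fixed x, y, z axes, in that order (R = Rz(yaw) Ry(pitch) Rx(roll)).
In Python, from cell import ctrl gives the robot as it stands. The module is installed in compiled form; this text tells all that it offers.
- The arm moves only by the tool servo_tool, never from a script. Its argument "rows" is a list of rows, each an object of numbers: "dx", "dy", "dz": the shift along the tool's x, y, z in units of 750 mm (1.0 is 750 mm); "wx", "wy", "wz": the turn, a rotation vector about the tool's x, y, z in units of 6 degrees (1.0 is 6 degrees); "fingers": the closure, from 0 (fully open) to 1 (shut). In form: [{"dx": .., "dy": .., "dz": .., "wx": .., "wy": .., "wz": .., "fingers": ..}, ...]. A call has 1 to 5 rows; each row shifts and turns the commanded pose from where the row before left it, along the tool's axes as they then stand; what a row does not reach is not made up. A row lasts 1/8 s, in which the tool goes at most 62.5 mm and 10.7 degrees, less where a joint would pass 70% of its speed; a pose out of reach is approached as far as the arm can. A call with a number of a shift or a turn outside -1 to 1 is refused whole. A call with a gripper value outside its range is refused whole. The fingers move at their own pace and stop on an object; the grip force is fixed at half the most. Time passes only in rows, so rows that do not move let the fingers close. It gives the time, the measured TCP pose, the force and the opening at its end, in the units of the state.
- ctrl.read_state(): the state, without advancing time (a new reading comes with each control period).
- ctrl.get_image(name): name is "scene" or "top" or "wrist"; returns the picture (420x560x3 uint8, red, green, blue); there is no depth.
- ctrl.camera_info(name): a dict with "fovy" (degrees; the focal length in pixels is half the picture's height over the tangent of half this angle, whatever the lens; pixels are square), "cx", "cy" (the principal point, pixels), "k1" (the pictures are not rectified: a ray, as slopes to the right and down, at radius r is drawn at 1 + k1 r^2 times it, then the intrinsics apply), "R" (3x3) and "t" (3): a world point X has camera coordinates R X + t. Camera axes: x right, y down, z forward; pixel columns grow to the right and rows downward; lengths in mm; the calibration is good to about 2 mm. A picture is of the moment at which its call begins: read the wrist's pose just before it. camera_info takes no time and is no camera call; for the wrist camera it gives the pose at the moment of the call.
- ctrl.finish_job(): hands the job in, once; it reports no verdict.
Trained networks look in the newest picture that a camera, given by its name, has taken for a name from the list of things; names that differ only in an ending like _2 or _b are one class to them, and where a whole thing is asked for, a point or a joint stands for the part that bears it (a point fixed in the world has none). Each returns a list of dicts, best first, with "conf" (0 to 1); they miss things now and then, are a little off and sometimes report something else, mostly with a low value. They report only what shows in the picture. A call takes as long as a camera call.
- ctrl.search_frame(label, camera): "extent" ([centre column, centre row, width, height] in pixels, round what is visible of it).
- ctrl.silhouettes(label, camera): "region" (420x560 bool, what is visible of it) and "extent" ([centre column, centre row, width, height] in pixels, round what is visible of it).
- ctrl.mark_of(label, camera): "point" ([column, row] in pixels: a listed point, or the origin of a listed thing).
The state is a dict: "clock": time; "qpos": joint angles; "qd": joint speeds; "tau": joint torques, N m; "eef_pos": TCP position; "tool_rot": TCP orientation; "force": force on the tool from outside, world axes, zero at the start; "torque": the same for the moment, N m; "width": finger opening in mm.
Only numpy, scipy, OpenCV 4.12 (cv2) and the standard library are available. Lean on these libraries where they do the work, as an engineer would, in place of code of your own. Each camera call takes 0.05 s, during which the arm holds its last target.

## Working session

There is one attempt and no reset: what is moved stays moved. The work goes in short steps, Python scripts to look and compute and a tool call to move; the robot and the scene stay as the last step left them, time stands still between calls to the robot, and variables do not carry over. Pictures are saved under pics/ and viewed, and the job is handed in when it is done.

Besides the shell and the picture viewer there is one more tool, called in YAML: its name, and indented under it one key for each argument. servo_tool: Moves the arm, as the interface text tells. Its arguments: {"type":"object","properties":{"rows":{"type":"array"}},"required":["rows"]}

```bash
mkdir -p pics; cat > h.py <<'E'
import numpy as np, cv2
from cell import ctrl
def snap(n,f):
    im=ctrl.get_image(n); cv2.imwrite('pics/'+f,im[:,:,::-1].copy()); return im
def K(n):
    c=ctrl.camera_info(n); f=210/np.tan(np.radians(c['fovy'])/2); return c,f
def proj(n,X):
    c,f=K(n); X=np.atleast_2d(X); p=X@np.array(c['R']).T+np.array(c['t']); s=p[:,:2]/p[:,2:]
    r2=(s**2).sum(1,keepdims=True); return s*(1+c['k1']*r2)*f+[c['cx'],c['cy']]
def ray(n,uv):
    c,f=K(n); d=(np.array(uv,float)-[c['cx'],c['cy']])/f; s=d.copy()
    for _ in range(30): s=d/(1+c['k1']*(s@s))
    R=np.array(c['R']); return -R.T@np.array(c['t']), R.T@np.array([s[0],s[1],1])
def atz(n,uv,z):
    o,d=ray(n,uv); return o+d*(z-o[2])/d[2]
E
python3 - <<'E'
from h import *
s=ctrl.read_state(); print({k:np.round(v,3) for k,v in s.items()})
for n in ['scene','top','wrist']:
    snap(n,n+'0.png'); c,f=K(n); print(n,f,c['cx'],c['cy'],c['k1'],np.round(-np.array(c['R']).T@np.array(c['t'])))
Z=dict(pole_center=75,lever_pivot=75,lever_tip=75,pointer=35,mark=30.5,rack=0,paint_can=0)
for n in ['top','scene']:
    for l,z in Z.items():
        for m in ctrl.mark_of(l,n)[:2]: print(n,l,round(m['conf'],2),np.round(m['point'],1),np.round(atz(n,m['point'],z),1))
print(ctrl.read_state()['clock'])
E
```

```text
{'clock': np.float64(0.0), 'qpos': array([-1.172,  0.629,  0.038,  1.518, -0.027,  0.996, -0.02 ]), 'qd': array([ 0.001, -0.   ,  0.001, -0.002,  0.002,  0.   , -0.   ]), 'tau': array([ 1.0000e-03, -5.6339e+01,  1.2260e+00, -1.9344e+01,  1.1000e-02,
        1.0000e-02,  0.0000e+00]), 'eef_pos': array([291.045, 580.494, 230.382]), 'tool_rot': array([-3.127,  1.569, -2.021]), 'force': array([-0.835,  0.804,  0.095]), 'torque': array([ 0.055,  0.002, -0.026]), 'width': np.float64(85.406)}
scene 526.2600419475328 282.3728550815649 210.5085643705907 -0.011715323005871846 [1221.   -6. 1129.]
top 408.3339927989176 280.63750488936745 211.97157000042927 -0.11595192097548607 [ 504.   -5. 1013.]
wrist 315.53229735176944 278.5664048159643 207.96114834521376 0.023611414219355874 [227. 613. 373.]
top pole_center 0.76 [253.5 209.4] [591.5  70.3  75. ]
top lever_pivot 0.45 [241.7 207.3] [596.1  97.7  75. ]
top lever_tip 0.44 [231.2 186.1] [645.5 123.3  75. ]
top pointer 0.81 [286.4 223.1] [563.   -6.1  35. ]
top pointer 0.43 [139.5 170.9] [688.2 358.6  35. ]
top mark 0.55 [281.1 259. ] [477.    5.7  30.5]
top rack 0.97 [259.3 175.6] [684.   63.2   0. ]
top paint_can 0.7 [144.5 267.8] [448.6 348.6   0. ]
scene pole_center 0.67 [313.6 210. ] [574.3  67.8  75. ]
scene lever_pivot 0.46 [320.9 215.7] [590.3  84.1  75. ]
scene lever_tip 0.69 [337.8 236.9] [647.3 119.5  75. ]
scene pointer 0.97 [282.6 216.3] [566.   -5.3  35. ]
scene mark 0.74 [281.2 215.9] [562.1  -8.7  30.5]
scene mark 0.41 [284.4 184.4] [469.5   0.7  30.5]
scene rack 0.77 [316.4 263. ] [675.8  72.8   0. ]
scene rack 0.63 [323.5 214.3] [541.4  97.2   0. ]
scene paint_can 0.62 [416.4 178.3] [437.  345.7   0. ]
0.85
```

View pics/top0.png

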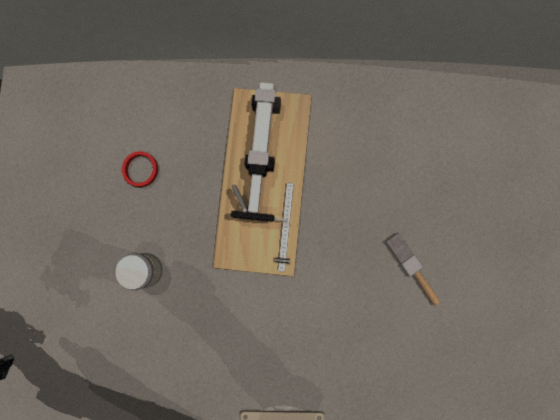

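View pics/scene0.png

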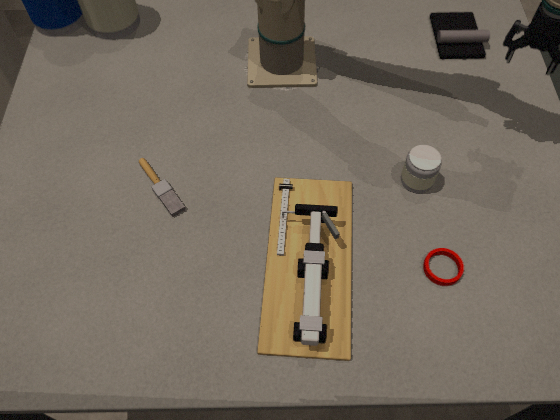

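```bash
python3 - <<'E'
import cv2
a=cv2.imread('pics/top0.png')[140:300,190:330]; cv2.imwrite('pics/top0z.png',cv2.resize(a,None,fx=3.7,fy=3.7,interpolation=cv2.INTER_CUBIC))
a=cv2.imread('pics/scene0.png')[150:300,240:400]; cv2.imwrite('pics/scene0z.png',cv2.resize(a,None,fx=4,fy=4,interpolation=cv2.INTER_CUBIC))
E
```

```text
(no output)
```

View pics/top0z.png

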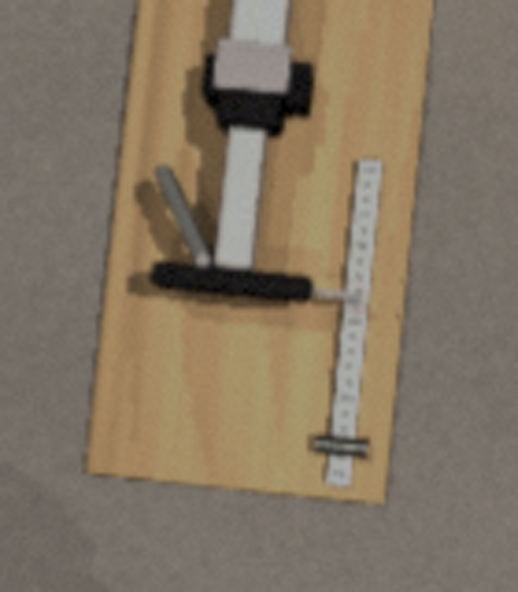

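View pics/scene0z.png

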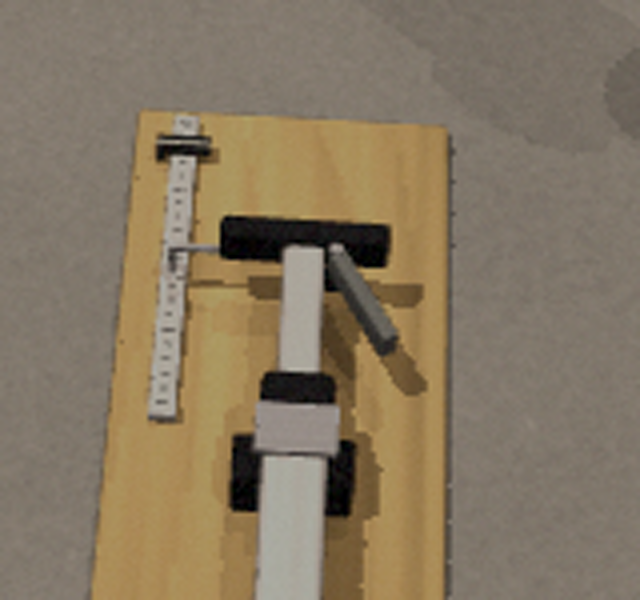

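```bash
cat > fit.py <<'E'
from h import *
from scipy.optimize import least_squares
# params x0,y0 (rack origin), yaw, q(pull), a, mk(mark pull), + per-cam px offset none
def model(p,q=None):
    x0,y0,yaw,a,mk=p[:5]; q=0 if q is None else q
    c,s=np.cos(yaw),np.sin(yaw)
    W=lambda x,y,z: np.array([x0+c*x-s*y,y0+s*x+c*y,z])
    hx=-90-q
    return dict(W=W,pole_center=W(hx,0,75),poletop=W(hx,0,87),collar=W(-0,0,87),lever_pivot=W(hx+3,18.5,75),lever_tip=W(hx+3+65*np.cos(a),18.5+65*np.sin(a),75),
      lever_tiptop=W(hx+3+65*np.cos(a),18.5+65*np.sin(a),87),pointer=W(hx-8,-78,35),mark=W(-98-mk,-78,30.5),handleL=W(hx-8,50,90),handleR=W(hx-8,-50,90))
E
python3 - <<'E'
from fit import *
t=lambda u,v:(190+u/3.7,140+v/3.7); s=lambda u,v:(240+u/4,150+v/4)
obs=[('top','poletop',t(234.5,266)),('top','collar',t(249.5,129)),('top','mark',t(340,445)),('top','pointer',(286.4,223.1)),('top','handleL',t(153,272)),('top','handleR',t(311,286)),('top','lever_tiptop',t(163,168)),
('scene','poletop',s(303,247)),('scene','collar',s(298,372)),('scene','mark',s(184,146)),('scene','pointer',(282.6,216.3)),('scene','handleL',s(388,232)),('scene','handleR',s(221,223)),('scene','lever_tiptop',s(392,338))]
def res(p):
    m=model(p); return np.concatenate([(proj(n,m[k])[0]-uv) for n,k,uv in obs])
r=least_squares(res,[684,63,-.08,.5,.09],x_scale=[1,1,.01,.01,1],loss='soft_l1')
print(np.round(r.x,3)); 
for (n,k,uv),e in zip(obs,res(r.x).reshape(-1,2)): print(n,k,np.round(e,1))
m=model(r.x); 
for k in ['pole_center','lever_pivot','lever_tip','pointer','mark']: print(k,np.round(m[k],1))
st=ctrl.read_state(); print(st['eef_pos'],st['tool_rot'])
np.save('p0.npy',r.x)
E
```

```text
[ 6.72303e+02  6.20830e+01 -1.02000e-01  5.43000e-01  9.26740e+01]
top poletop [-0.8  0.8]
top collar [-0.2 -0.9]
top mark [-0.1 -0.3]
top pointer [-0.2 -1.6]
top handleL [-1.   0.1]
top handleR [-0.1  1.2]
top lever_tiptop [-0.9 -0.5]
scene poletop [-0.3 -1.4]
scene collar [-1.2  1.6]
scene mark [-0.3 -0.4]
scene pointer [-0.1  0.3]
scene handleL [0.2 0.2]
scene handleR [-1.  -0.4]
scene lever_tiptop [-0.9 -0.5]
pole_center [582.8  71.2  75. ]
lever_pivot [587.6  89.3  75. ]
lever_tip [646.4 117.1  75. ]
pointer [566.9  -5.5  35. ]
mark [474.7   3.9  30.5]
[291.35376997 581.06675943 231.35279176] [0.3050524  1.57074325 1.41102122]
```

```bash
cat > plan.py <<'E'
from fit import *
from scipy.spatial.transform import Rotation as Ro
def Rcur():
    st=ctrl.read_state(); return np.array(st['eef_pos']),Ro.from_euler('xyz',st['tool_rot']).as_matrix()
def goal(p,xl,yl,z,flip=1):
    c,s=np.cos(p[2]),np.sin(p[2]); yv=np.array([-s,c,0])*flip; xv=np.array([0,0,-1.])
    return model(p)['W'](xl,yl,z), np.column_stack([xv,np.cross(yv,xv),yv])
def delta(P,R,Pg,Rg):
    return R.T@(Pg-P)/750, Ro.from_matrix(R.T@Rg).as_rotvec(degrees=True)/6
E
python3 - <<'E'
from plan import *
P,R=Rcur(); print(np.round(R,3)); c,f=K('wrist'); print(np.round(R.T@(-np.array(c['R']).T@np.array(c['t'])-P),0), np.round(np.array(c['R'])@R,2))
p=np.load('p0.npy')
for fl in(1,-1):
    Pg,Rg=goal(p,-79,6,200,fl); d,w=delta(P,R,Pg,Rg); print(fl,np.round(Pg),np.round(d,3),np.round(w,2))
E
```

```text
[[ 0.    -0.894  0.448]
 [ 0.     0.448  0.894]
 [-1.     0.     0.   ]]
[-143.   72.    0.] [[ 0.   -0.    1.  ]
 [-0.28 -0.96  0.  ]
 [ 0.96 -0.28 -0.  ]]
1 [594.  76. 200.] [ 0.042 -0.663 -0.421] [-3.47  0.   -0.  ]
-1 [594.  76. 200.] [ 0.042 -0.663 -0.421] [26.53 -0.   -0.  ]
```

servo_tool:
  rows:
    - {"dx": 0,"dy": -0.04,"dz": -0.025,"wx": 0,"wy": 0,"wz": 0,"fingers": 0}
    - {"dx": 0,"dy": -0.066,"dz": -0.042,"wx": 0,"wy": 0,"wz": 0,"fingers": 0}
    - {"dx": 0,"dy": -0.066,"dz": -0.042,"wx": 0,"wy": 0,"wz": 0,"fingers": 0}
    - {"dx": 0,"dy": -0.066,"dz": -0.042,"wx": 0,"wy": 0,"wz": 0,"fingers": 0}
    - {"dx": 0,"dy": -0.066,"dz": -0.042,"wx": -0.5,"wy": 0,"wz": 0,"fingers": 0}

```text
clock: 1.48
eef_pos: [431.2, 347.9, 231.6]
tool_rot: [-0.687, 1.57, 0.473]
force: [0.9, 0.4, 0.1]
width: 85.4
```

```bash
cat > go.py <<'E'
import sys
from plan import *
p=np.load('p0.npy'); P,R=Rcur(); a=[float(v) for v in sys.argv[1:]]
Pg,Rg=goal(p,*a); d,w=delta(P,R,Pg,Rg); st=ctrl.read_state()
print('t',st['clock'],'P',np.round(P,1),'goal',np.round(Pg,1),'d',np.round(d,4),'mm',np.round(d*750,1),'w',np.round(w,2),'F',np.round(st['force'],1),'wd',np.round(st['width'],1))
E
python3 go.py -79 6 200
```

```text
t 1.475 P [431.2 347.9 231.6] goal [594.3  76.1 200. ] d [ 0.0421 -0.3442 -0.2454] mm [  31.6 -258.1 -184. ] w [-2.95  0.    0.01] F [0.9 0.4 0.1] wd 85.4
```

```bash
cat > rows.py <<'E'
import sys
from plan import *
# rows.py xl yl z n nrot
p=np.load('p0.npy'); P,R=Rcur(); xl,yl,z=map(float,sys.argv[1:4]); n=int(sys.argv[4])
Pg,Rg=goal(p,xl,yl,z); d,w=delta(P,R,Pg,Rg)
step=(Pg-P)/n
for i in range(n):
    dd=R.T@step/750; print(np.round(dd,4), np.round(w/n,3)); R=R@Ro.from_rotvec(np.radians(w/n*6)).as_matrix()
E
python3 rows.py -79 6 200 8
```

```text
[ 0.0053 -0.043  -0.0307] [-0.369  0.001  0.001]
[ 0.0053 -0.0418 -0.0323] [-0.369  0.001  0.001]
[ 0.0053 -0.0405 -0.0339] [-0.369  0.001  0.001]
[ 0.0053 -0.0392 -0.0354] [-0.369  0.001  0.001]
[ 0.0053 -0.0378 -0.0369] [-0.369  0.001  0.001]
[ 0.0053 -0.0363 -0.0384] [-0.369  0.001  0.001]
[ 0.0053 -0.0348 -0.0397] [-0.369  0.001  0.001]
[ 0.0053 -0.0333 -0.041 ] [-0.369  0.001  0.001]
```

servo_tool:
  rows:
    - {"dx": 0.005,"dy": -0.043,"dz": -0.031,"wx": -0.37,"wy": 0,"wz": 0,"fingers": 0}
    - {"dx": 0.005,"dy": -0.042,"dz": -0.032,"wx": -0.37,"wy": 0,"wz": 0,"fingers": 0}
    - {"dx": 0.005,"dy": -0.0405,"dz": -0.034,"wx": -0.37,"wy": 0,"wz": 0,"fingers": 0}
    - {"dx": 0.005,"dy": -0.039,"dz": -0.0355,"wx": -0.37,"wy": 0,"wz": 0,"fingers": 0}
    - {"dx": 0.005,"dy": -0.038,"dz": -0.037,"wx": -0.37,"wy": 0,"wz": 0,"fingers": 0}

```text
clock: 2.1
eef_pos: [532.8, 178.2, 212.6]
tool_rot: [-0.8, 1.57, 0.553]
force: [0.3, 0.2, 0.0]
width: 85.3
```

servo_tool:
  rows:
    - {"dx": 0.005,"dy": -0.036,"dz": -0.038,"wx": -0.37,"wy": 0,"wz": 0,"fingers": 0}
    - {"dx": 0.005,"dy": -0.035,"dz": -0.04,"wx": -0.37,"wy": 0,"wz": 0,"fingers": 0}
    - {"dx": 0.005,"dy": -0.033,"dz": -0.041,"wx": -0.37,"wy": 0,"wz": 0,"fingers": 0}
    - {"dx": 0,"dy": 0,"dz": 0,"wx": 0,"wy": 0,"wz": 0,"fingers": 0}

```text
clock: 2.6
eef_pos: [594.2, 72.8, 200.9]
tool_rot: [-2.797, 1.568, -1.335]
force: [-0.5, 0.0, -0.2]
width: 85.2
```

```bash
python3 go.py -79 6 200; python3 - <<'E'
from fit import *
im=snap('wrist','w1.png')
p=np.load('p0.npy'); m=model(p); v=im[:,:,::-1].copy()
for k in ['pole_center','poletop','lever_pivot','lever_tip','pointer','mark','handleL','handleR']:
    u=proj('wrist',m[k])[0]; print(k,np.round(u,1)); cv2.circle(v,tuple(int(x) for x in u),4,(0,255,0),1)
for l in ['pole_center','lever_pivot','lever_tip','pointer','mark']:
    for q in ctrl.mark_of(l,'wrist')[:1]: print(l,round(q['conf'],2),np.round(q['point'],1))
cv2.imwrite('pics/w1o.png',v)
E
```

```text
t 2.6 P [594.2  72.8 200.9] goal [594.3  76.1 200. ] d [0.0012 0.0004 0.0044] mm [0.9 0.3 3.3] w [-0.07 -0.02  0.01] F [-0.5  0.  -0.2] wd 85.2
pole_center [272.  188.9]
poletop [271.7 192.1]
lever_pivot [293.2 192.1]
lever_tip [329.  250.6]
pointer [193.6 172.1]
mark [186.4  70.5]
handleL [332.6 183.2]
handleR [210.5 183.6]
pole_center 0.62 [277.1 187.6]
lever_pivot 0.92 [297.7 192.7]
lever_tip 0.63 [332.  255.5]
pointer 0.9 [196.9 173.8]
mark 0.88 [190.7  68.8]
```

View pics/w1o.png

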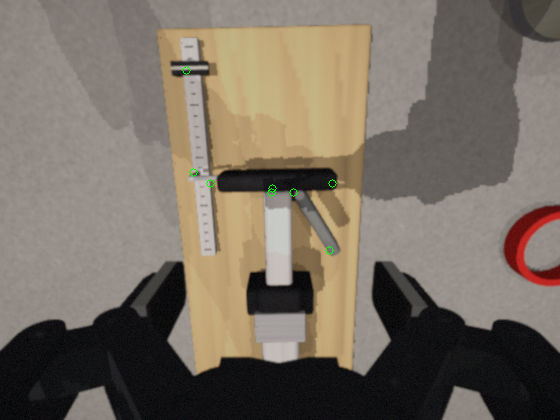

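```bash
python3 - <<'E'
import cv2
a=cv2.imread('pics/w1.png')[30:290,150:350]; cv2.imwrite('pics/w1z.png',cv2.resize(a[:150],None,fx=4,fy=4,interpolation=cv2.INTER_CUBIC))
cv2.imwrite('pics/w1y.png',cv2.resize(a[120:260],None,fx=4,fy=4,interpolation=cv2.INTER_CUBIC))
E
```

```text
(no output)
```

View pics/w1z.png

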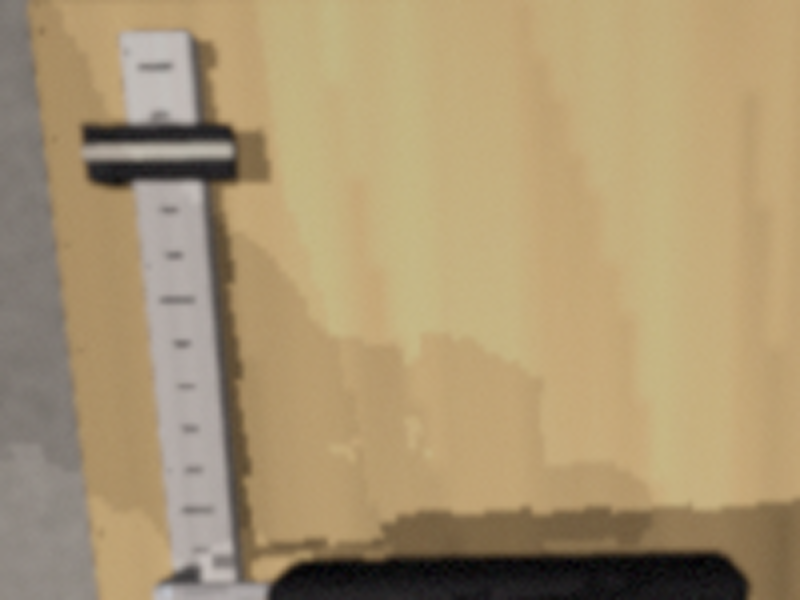

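View pics/w1y.png

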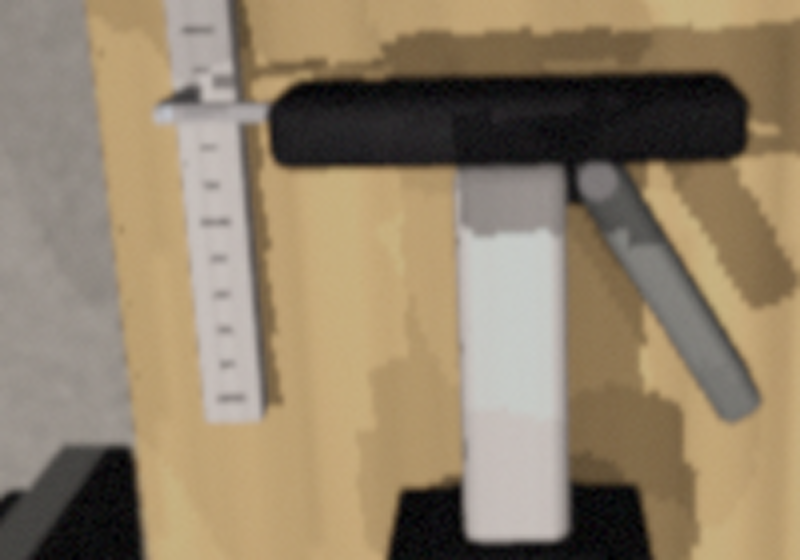

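```bash
cat > fitw.py <<'E'
from fit import *
z=lambda u,v:(150+u/4,30+v/4); y=lambda u,v:(150+u/4,150+v/4)
obs=[('mark',z(160,151)),('lever_pivottop',y(600,180)),('lever_tiptop',y(741,410)),('hin',y(512,164)),('pointer',(196.6,174)),('handleL',y(748,125)),('handleR',y(270,125)),('collar',y(517,540))]
def mod(p):
    m=model(p); W=m['W']; m['lever_pivottop']=W(-87,18.5,87); m['hin']=W(-90,0,90); return m
def res(p):
    m=mod(p); r=[]
    for k,uv in obs:
        e=proj('wrist',m[k])[0]-uv
        if k.startswith('handle'): e[1]=0
        r.append(e)
    return np.concatenate(r)
r=least_squares(res,np.load('p0.npy'),x_scale=[1,1,.01,.01,1],loss='soft_l1')
print(np.load('p0.npy').round(3)); print(np.round(r.x,3))
for (k,uv),e in zip(obs,res(r.x).reshape(-1,2)): print(k,np.round(e,1))
m=mod(r.x)
for k in ['pole_center','lever_pivot','lever_tip','pointer','mark']: print(k,np.round(m[k],1))
np.save('pw.npy',r.x)
E
python3 fitw.py
```

```text
[ 6.72303e+02  6.20830e+01 -1.02000e-01  5.43000e-01  9.26740e+01]
[ 6.70831e+02  7.23760e+01 -7.90000e-02  5.16000e-01  9.49310e+01]
mark [-0.5  0. ]
lever_pivottop [-0.5 -1.6]
lever_tiptop [0.5 2.1]
hin [-0.7  0.2]
pointer [ 1.7 -2. ]
handleL [1.2 0. ]
handleR [-1.3  0. ]
collar [0.3 1.2]
pole_center [581.1  79.5  75. ]
lever_pivot [585.6  97.7  75. ]
lever_tip [644.5 125.2  75. ]
pointer [566.9   2.4  35. ]
mark [472.3   9.9  30.5]
```

```bash
python3 go.py -79 6 200; python3 - <<'E'
from fit import *
im=snap('wrist','w2.png')
p=np.load('p0.npy'); m=model(p)
for k in ['pole_center','lever_pivot','lever_tip','pointer','mark']:
    u=proj('wrist',m[k])[0]; q=ctrl.mark_of(k,'wrist')[0]; print(k,np.round(u,1),round(q['conf'],2),np.round(q['point'],1))
a=cv2.imread('pics/w2.png')[30:290,150:350]; cv2.imwrite('pics/w2z.png',cv2.resize(a[:150],None,fx=4,fy=4,interpolation=cv2.INTER_CUBIC))
cv2.imwrite('pics/w2y.png',cv2.resize(a[120:260],None,fx=4,fy=4,interpolation=cv2.INTER_CUBIC))
E
python3 go.py -79 6 200
```

```text
t 2.9 P [592.4  79.  201.5] goal [594.3  76.1 200. ] d [ 0.002  -0.003  -0.0037] mm [ 1.5 -2.2 -2.7] w [ 0.02  0.01 -0.  ] F [ 0.9 -0.6  0.1] wd 85.4
pole_center [268.4 189.9] 0.64 [270.8 191.2]
lever_pivot [289.8 193.1] 0.95 [293.1 194.3]
lever_tip [325.7 251.5] 0.87 [325.  258.7]
pointer [191.3 172.4] 0.79 [191.8 176.1]
mark [184.6  70.9] 0.9 [184.7  69. ]
t 3.2 P [592.8  77.7 201.4] goal [594.3  76.1 200. ] d [ 0.0018 -0.0023 -0.002 ] mm [ 1.4 -1.7 -1.5] w [-0.  0.  0.] F [-0.2 -0.7 -0.1] wd 85.3
```

View pics/w2y.png

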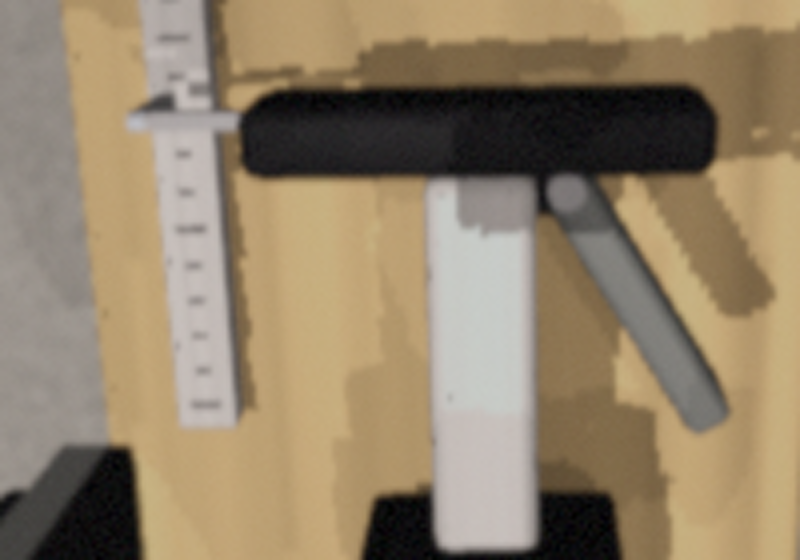

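View pics/w2z.png

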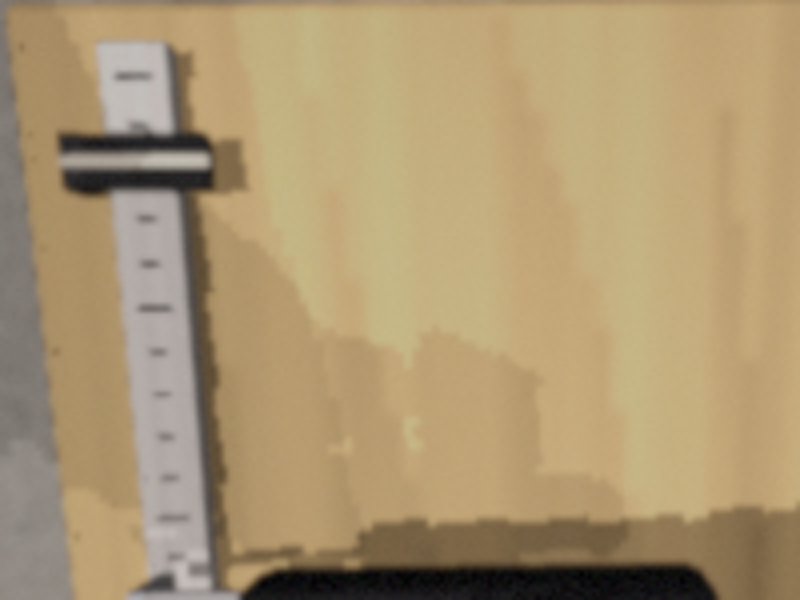

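```bash
sed -i "s/^obs=.*/obs=[('mark',z(136,160)),('lever_pivottop',y(569,192)),('lever_tiptop',y(711,418)),('hin',y(484,175)),('pointer',(190.5,176)),('handleL',y(717,135)),('handleR',y(240,135)),('collar',y(487,548))]/" fitw.py; python3 fitw.py
```

```text
[ 6.72303e+02  6.20830e+01 -1.02000e-01  5.43000e-01  9.26740e+01]
[ 6.72787e+02  6.38150e+01 -8.80000e-02  5.18000e-01  9.47670e+01]
mark [-0.4  0. ]
lever_pivottop [-0.3 -1.8]
lever_tiptop [0.6 2.8]
hin [-1.2  0.2]
pointer [ 1.7 -2.2]
handleL [1.2 0. ]
handleR [-1.3  0. ]
collar [0.3 1.5]
pole_center [583.1  71.7  75. ]
lever_pivot [587.7  89.9  75. ]
lever_tip [646.8 117.   75. ]
pointer [568.3  -5.3  35. ]
mark [473.9   3.   30.5]
```

```bash
python3 - <<'E'
import numpy as np
np.save('p0.npy',np.array([672.5,63.,-.095,.53,93.7]))
E
python3 go.py -75 6 100;python3 go.py -75 6 50
```

```text
t 3.2 P [592.8  77.7 201.4] goal [598.4  76.1 100. ] d [ 0.1352 -0.0077 -0.0014] mm [101.4  -5.7  -1.1] w [-0.07  0.    0.  ] F [-0.2 -0.7 -0.1] wd 85.3
t 3.2 P [592.8  77.7 201.4] goal [598.4  76.1  50. ] d [ 0.2018 -0.0077 -0.0014] mm [151.4  -5.7  -1.1] w [-0.07  0.    0.  ] F [-0.2 -0.7 -0.1] wd 85.3
```

servo_tool:
  rows:
    - {"dx": 0.033,"dy": -0.003,"dz": -0.001,"wx": -0.07,"wy": 0,"wz": 0,"fingers": 0}
    - {"dx": 0.05,"dy": -0.003,"dz": 0,"wx": 0,"wy": 0,"wz": 0,"fingers": 0}
    - {"dx": 0.04,"dy": 0,"dz": 0,"wx": 0,"wy": 0,"wz": 0,"fingers": 0}
    - {"dx": 0.01,"dy": 0,"dz": 0,"wx": 0,"wy": 0,"wz": 0,"fingers": 0}
    - {"dx": 0,"dy": 0,"dz": 0,"wx": 0,"wy": 0,"wz": 0,"fingers": 0}

```text
clock: 3.82
eef_pos: [597.4, 76.3, 101.7]
tool_rot: [1.072, 1.571, 2.548]
force: [-0.1, 0.8, 0.6]
width: 85.4
```

```bash
python3 go.py -75 6 50;  python3 - <<'E'
from h import *
snap('wrist','w3.png'); snap('top','t3.png')
a=cv2.imread('pics/t3.png')[140:300,190:330]; cv2.imwrite('pics/t3z.png',cv2.resize(a,None,fx=3.7,fy=3.7,interpolation=cv2.INTER_CUBIC))
E
python3 go.py -75 6 50
```

```text
t 3.825 P [597.4  76.3 101.7] goal [598.4  76.1  50. ] d [ 0.0689 -0.0013 -0.0002] mm [51.7 -1.  -0.1] w [-0.  0. -0.] F [-0.1  0.8  0.6] wd 85.4
t 3.925 P [598.2  76.4 102.8] goal [598.4  76.1  50. ] d [ 0.0704 -0.0001 -0.0005] mm [52.8 -0.1 -0.4] w [-0.    0.01  0.02] F [-0.9  0.1  0.2] wd 85.6
```

View pics/w3.png

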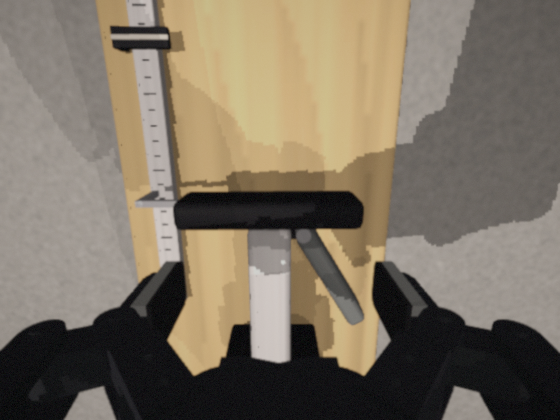

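servo_tool:
  rows:
    - {"dx": 0.025,"dy": 0,"dz": 0,"wx": 0,"wy": 0,"wz": 0,"fingers": 0}
    - {"dx": 0.03,"dy": 0,"dz": 0,"wx": 0,"wy": 0,"wz": 0,"fingers": 0}
    - {"dx": 0.015,"dy": 0,"dz": 0,"wx": 0,"wy": 0,"wz": 0,"fingers": 0.15}
    - {"dx": 0,"dy": 0,"dz": 0,"wx": 0,"wy": 0,"wz": 0,"fingers": 0.15}

```text
clock: 4.42
eef_pos: [596.6, 76.1, 48.1]
tool_rot: [1.817, 1.569, -2.99]
force: [0.9, -0.2, 0.9]
width: 72.6
```

```bash
python3 go.py -75 6 50;  python3 - <<'E'
from h import *
snap('wrist','w4.png'); 
E
python3 go.py -79 6 50
```

```text
t 4.425 P [596.6  76.1  48.1] goal [598.4  76.1  50. ] d [-0.0026 -0.0024  0.0002] mm [-1.9 -1.8  0.1] w [-0.   -0.   -0.02] F [ 0.9 -0.2  0.9] wd 72.6
t 4.475 P [597.2  76.2  48.8] goal [594.4  76.5  50. ] d [-0.0016  0.0037 -0.    ] mm [-1.2  2.8 -0. ] w [-0. -0. -0.] F [0.  1.5 0.1] wd 72.8
```

View pics/w4.png

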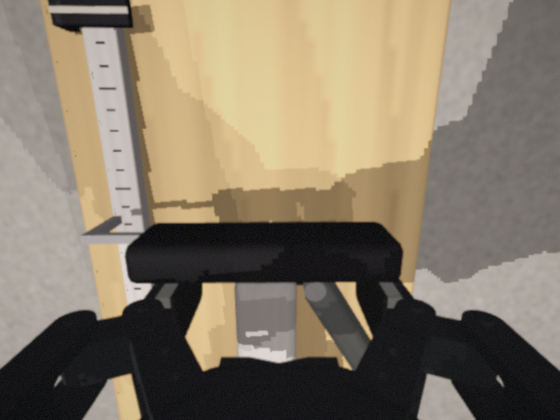

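servo_tool:
  rows:
    - {"dx": 0,"dy": 0.006,"dz": 0,"wx": 0,"wy": 0,"wz": 0,"fingers": 0.15}
    - {"dx": 0,"dy": 0.015,"dz": 0,"wx": 0,"wy": 0,"wz": 0,"fingers": 0.15}
    - {"dx": 0,"dy": 0.02,"dz": 0,"wx": 0,"wy": 0,"wz": 0,"fingers": 0.15}
    - {"dx": 0,"dy": 0.02,"dz": 0,"wx": 0,"wy": 0,"wz": 0,"fingers": 0.15}
    - {"dx": 0,"dy": 0.015,"dz": 0,"wx": 0,"wy": 0,"wz": 0,"fingers": 0.15}

```text
clock: 5.1
eef_pos: [541.3, 81.4, 49.9]
tool_rot: [-1.466, 1.567, 0.01]
force: [5.0, -1.0, -0.8]
width: 72.7
```

servo_tool:
  rows:
    - {"dx": 0,"dy": 0,"dz": 0,"wx": 0,"wy": 0,"wz": 0,"fingers": 0.15}
    - {"dx": 0,"dy": 0,"dz": 0,"wx": 0,"wy": 0,"wz": 0,"fingers": 0.15}

```text
clock: 5.35
eef_pos: [541.6, 81.5, 49.7]
tool_rot: [-1.485, 1.569, -0.009]
force: [4.4, -1.1, 2.9]
width: 72.8
```

```bash
python3 go.py -79 6 50;  python3 - <<'E'
from h import *
snap('wrist','w5.png'); snap('top','t5.png'); snap('scene','s5.png')
for n in ['wrist','top','scene']:
  for l in ['pointer','mark','pole_center']:
    for q in ctrl.mark_of(l,n)[:2]: print(n,l,round(q['conf'],2),np.round(q['point'],1),np.round(atz(n,q['point'],dict(pointer=35,mark=30.5,pole_center=75)[l]),1))
E
python3 go.py -79 6 50
```

```text
t 5.35 P [541.6  81.5  49.7] goal [594.4  76.5  50. ] d [-0.0003 -0.0707  0.0001] mm [ -0.2 -53.    0.1] w [-0.    0.    0.02] F [ 4.4 -1.1  2.9] wd 72.8
wrist pointer 0.64 [114.1 220.6] [515.   -1.8  35. ]
wrist mark 0.75 [110.3 135. ] [472.    4.7  30.5]
top pointer 0.82 [284.7 241.6] [518.6  -2.5  35. ]
top mark 0.41 [283.1 259. ] [477.    0.9  30.5]
scene pointer 0.56 [282.3 195.7] [506.4  -5.1  35. ]
scene pointer 0.43 [162.1 185.8] [ 469.9 -307.5   35. ]
scene mark 0.64 [285.9 184.3] [469.3   4.5  30.5]
scene pole_center 0.68 [317.5 191.3] [521.8  79.6  75. ]
t 5.95 P [540.6  81.7  49.1] goal [594.4  76.5  50. ] d [-0.0012 -0.072  -0.0001] mm [ -0.9 -54.   -0.1] w [-0.  0.  0.] F [ 5.3 -0.7  3.9] wd 72.6
```

View pics/w5.png

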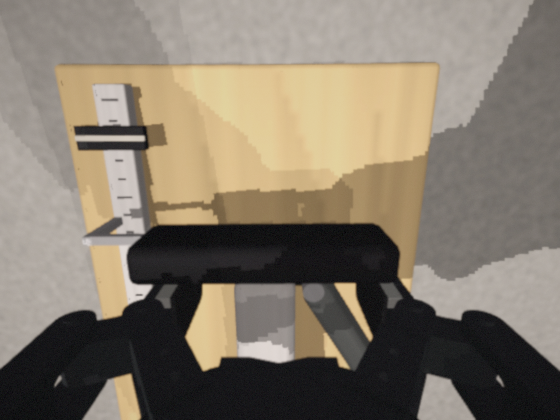

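servo_tool:
  rows:
    - {"dx": 0,"dy": 0.012,"dz": 0,"wx": 0,"wy": 0,"wz": 0,"fingers": 0.15}
    - {"dx": 0,"dy": 0.018,"dz": 0,"wx": 0,"wy": 0,"wz": 0,"fingers": 0.15}
    - {"dx": 0,"dy": 0.014,"dz": 0,"wx": 0,"wy": 0,"wz": 0,"fingers": 0.15}
    - {"dx": 0,"dy": 0,"dz": 0,"wx": 0,"wy": 0,"wz": 0,"fingers": 0.15}
    - {"dx": 0,"dy": 0,"dz": 0,"wx": 0,"wy": 0,"wz": 0,"fingers": 0.15}

```text
clock: 6.58
eef_pos: [507.9, 84.7, 49.0]
tool_rot: [-2.268, 1.571, -0.793]
force: [4.7, -1.5, 2.9]
width: 72.2
```

```bash
python3 go.py -79 6 50;  python3 - <<'E'
from h import *
snap('wrist','w6.png'); 
for n in ['wrist']:
  for l in ['pointer','mark']:
    for q in ctrl.mark_of(l,n)[:2]: print(n,l,round(q['conf'],2),np.round(q['point'],1),np.round(atz(n,q['point'],dict(pointer=35,mark=30.5,pole_center=75)[l]),1))
snap('top','t6.png'); snap('scene','s6.png')
a=cv2.imread('pics/w6.png')[150:270,60:220]; cv2.imwrite('pics/w6z.png',cv2.resize(a,None,fx=5,fy=5,interpolation=cv2.INTER_CUBIC))
b=cv2.imread('pics/t6.png')[220:280,250:310]; c=cv2.imread('pics/s6.png')[165:225,255:315]; cv2.imwrite('pics/ts6.png',cv2.resize(np.hstack([b,c]),None,fx=6,fy=6,interpolation=cv2.INTER_CUBIC))
E
python3 go.py -79 6 50
```

```text
t 6.575 P [507.9  84.7  49. ] goal [594.4  76.5  50. ] d [-1.400e-03 -1.159e-01  1.000e-04] mm [ -1.  -86.9   0.1] w [-0. -0.  0.] F [ 4.7 -1.5  2.9] wd 72.2
wrist pointer 0.92 [116.4 220.1] [481.2   2.7  35. ]
wrist mark 0.71 [122.2 206.6] [475.4   4.9  30.5]
t 6.825 P [508.   84.6  49. ] goal [594.4  76.5  50. ] d [-1.300e-03 -1.157e-01  1.000e-04] mm [ -1.  -86.8   0.1] w [-0.  0.  0.] F [ 4.5 -1.9  0.8] wd 72.6
```

View pics/w6z.png

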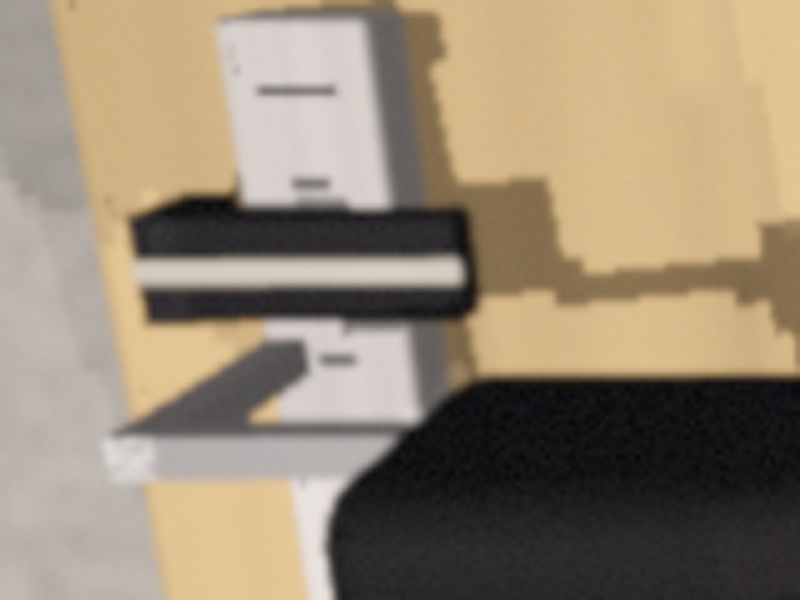

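View pics/ts6.png

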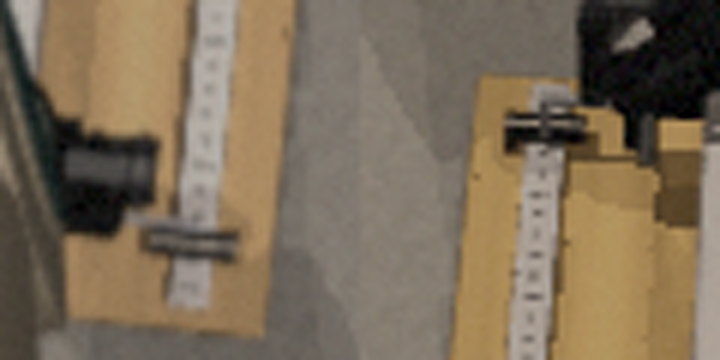

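```bash
cat > al.py <<'E'
import sys
from h import *
v=[float(x) for x in sys.argv[1:]]
P=atz('wrist',v[:2],35); M=atz('wrist',v[2:4],30.5); u=np.array([-np.cos(-.095),-np.sin(-.095),0])
print(np.round(P,1),np.round(M,1),'remaining pull',round((M-P)@u,2))
# predicted pixel row of pointer tip at alignment
E
python3 al.py 117.6 221.4 120 204.4; python3 al.py 116.4 220.1 122.2 206.6
python3 - <<'E'
from h import *
P=np.array([481,2.7,35]);
print(proj('wrist',np.array([[481,2.7,35],[479,2.7,35]])))
E
```

```text
[482.    3.1  35. ] [474.1   4.1  30.5] remaining pull 7.94
[481.2   2.7  35. ] [475.4   4.9  30.5] remaining pull 6.02
[[116.34346115 219.71610507]
 [115.41339032 216.07571136]]
```

servo_tool:
  rows:
    - {"dx": 0,"dy": 0.005,"dz": 0,"wx": 0,"wy": 0,"wz": 0,"fingers": 0.15}
    - {"dx": 0,"dy": 0.0045,"dz": 0,"wx": 0,"wy": 0,"wz": 0,"fingers": 0.15}
    - {"dx": 0,"dy": 0,"dz": 0,"wx": 0,"wy": 0,"wz": 0,"fingers": 0.15}
    - {"dx": 0,"dy": 0,"dz": 0,"wx": 0,"wy": 0,"wz": 0,"fingers": 0.15}

```text
clock: 7.32
eef_pos: [500.6, 85.3, 49.0]
tool_rot: [2.326, 1.571, -2.482]
force: [4.4, -2.3, 1.4]
width: 73.1
```

```bash
cat > look.py <<'E'
import sys
from h import *
n=sys.argv[1]
snap('wrist','w%s.png'%n)
q={l:ctrl.mark_of(l,'wrist')[:1] for l in ['pointer','mark']}
for l in q:
    for d in q[l]: print(l,round(d['conf'],2),np.round(d['point'],1),np.round(atz('wrist',d['point'],dict(pointer=35,mark=30.5)[l]),1))
snap('scene','s%s.png'%n)
a=cv2.imread('pics/w%s.png'%n)[150:270,60:220]; cv2.imwrite('pics/w%sz.png'%n,cv2.resize(a,None,fx=5,fy=5,interpolation=cv2.INTER_CUBIC))
c=cv2.imread('pics/s%s.png'%n)[160:230,255:335]; cv2.imwrite('pics/s%sz.png'%n,cv2.resize(c,None,fx=7,fy=7,interpolation=cv2.INTER_CUBIC))
E
python3 go.py -79 6 50; python3 look.py 7; python3 go.py -79 6 50
```

```text
t 7.325 P [500.6  85.3  49. ] goal [594.4  76.5  50. ] d [-1.400e-03 -1.256e-01  1.000e-04] mm [ -1.  -94.2   0.1] w [-0. -0. -0.] F [ 4.4 -2.3  1.4] wd 73.1
pointer 0.8 [116.4 219.6] [473.5   3.4  35. ]
mark 0.77 [123.3 214.9] [472.6   5.1  30.5]
t 7.525 P [500.7  85.3  49. ] goal [594.4  76.5  50. ] d [-1.300e-03 -1.255e-01  1.000e-04] mm [ -1.  -94.2   0.1] w [-0. -0.  0.] F [ 4.8 -2.9  0.3] wd 72.4
```

View pics/w7z.png

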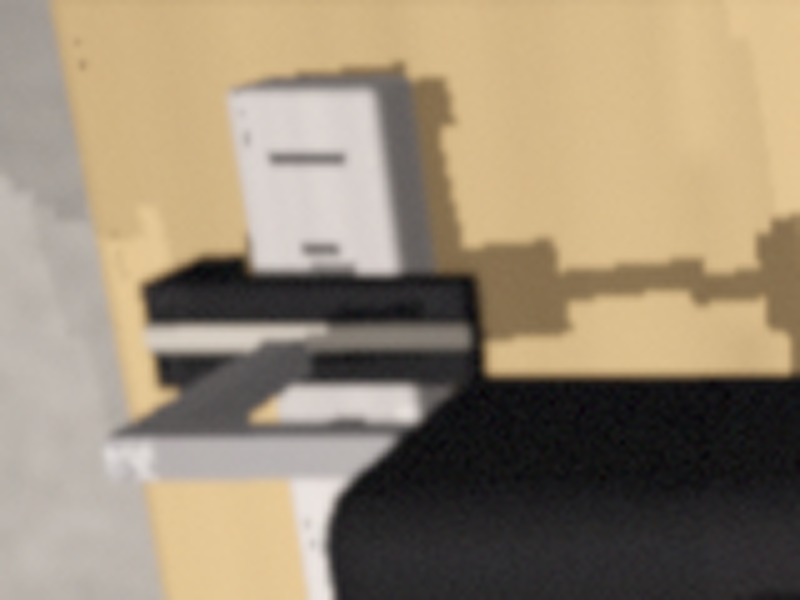

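View pics/s7z.png

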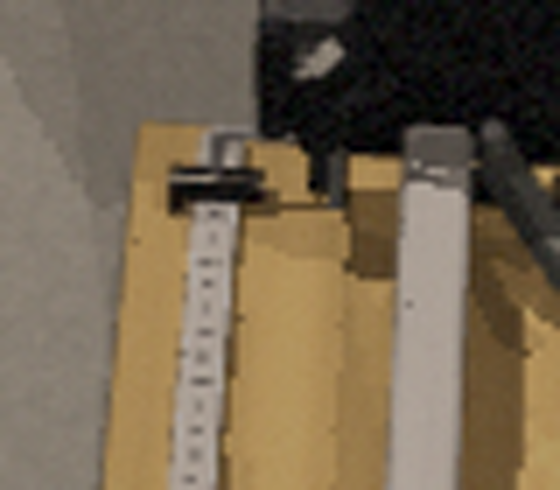

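```bash
python3 al.py 117.6 221.6 120 217.4; python3 al.py 116.4 219.6 120 217.4;  python3 al.py 116.4 219.6 123.3 214.9
```

```text
[474.7   3.8  35. ] [473.8   3.   30.5] remaining pull 0.83
[473.5   3.4  35. ] [473.8   3.   30.5] remaining pull -0.27
[473.5   3.4  35. ] [472.6   5.1  30.5] remaining pull 1.13
```

```bash
python3 - <<'E'
from h import *
a=cv2.imread('pics/w7.png')[208:250,76:132]; a=cv2.convertScaleAbs(a,alpha=1.3,beta=20); cv2.imwrite('pics/w7t.png',cv2.resize(a,None,fx=14,fy=14,interpolation=cv2.INTER_NEAREST))
for z in (30.5,35,61): print(z,proj('wrist',[[474,3.5,z],[476,3.5,z],[472,3.5,z],[474,1.5,z],[474,5.5,z]]).round(1).tolist())
E
```

```text
30.5 [[121.0, 217.7], [121.9, 221.3], [120.1, 214.2], [117.3, 218.1], [124.7, 217.4]]
35 [[116.8, 220.4], [117.7, 224.0], [115.9, 216.8], [113.0, 220.8], [120.6, 220.1]]
61 [[87.6, 239.3], [88.8, 243.5], [86.4, 235.1], [83.1, 239.7], [92.1, 238.9]]
```

View pics/w7t.png

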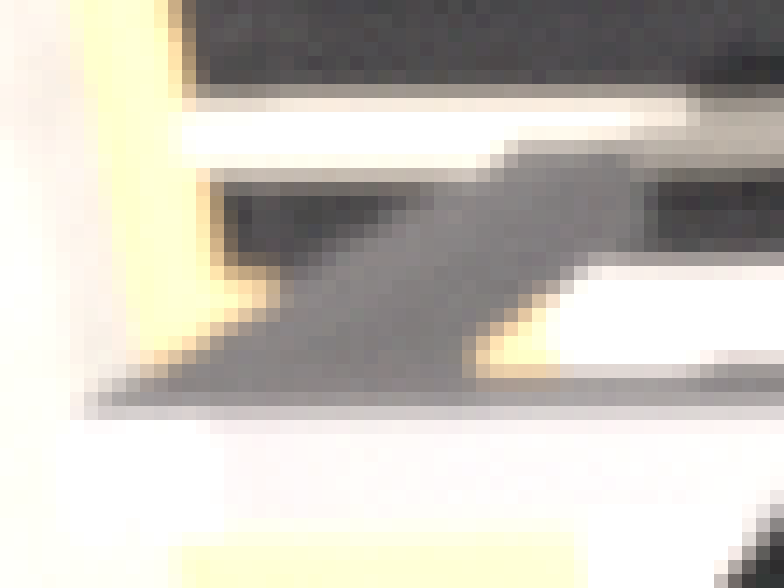

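servo_tool:
  rows:
    - {"dx": 0,"dy": 0.001,"dz": 0,"wx": 0,"wy": 0,"wz": 0,"fingers": 0.15}
    - {"dx": 0,"dy": 0,"dz": 0,"wx": 0,"wy": 0,"wz": 0,"fingers": 0.15}
    - {"dx": 0,"dy": 0,"dz": 0,"wx": 0,"wy": 0,"wz": 0,"fingers": 0.15}

```text
clock: 7.9
eef_pos: [500.1, 85.4, 49.0]
tool_rot: [-1.579, 1.57, -0.104]
force: [5.1, -2.8, 0.9]
width: 72.3
```

```bash
python3 go.py -79 6 50; python3 look.py 8; python3 go.py -79 6 50; python3 - <<'E'
from h import *
a=cv2.imread('pics/w8.png')[208:250,76:132]; a=cv2.convertScaleAbs(a,alpha=1.3,beta=20); cv2.imwrite('pics/w8t.png',cv2.resize(a,None,fx=14,fy=14,interpolation=cv2.INTER_NEAREST))
E
```

```text
t 7.9 P [500.1  85.4  49. ] goal [594.4  76.5  50. ] d [-1.300e-03 -1.263e-01  1.000e-04] mm [ -1.  -94.7   0.1] w [-0. -0.  0.] F [ 5.1 -2.8  0.9] wd 72.3
pointer 0.58 [114.7 220.4] [473.4   2.5  35. ]
mark 0.89 [125.  219.5] [474.7   5.4  30.5]
t 8.1 P [500.1  85.4  49. ] goal [594.4  76.5  50. ] d [-0.0013 -0.1263  0.0002] mm [ -1.  -94.7   0.1] w [-0. -0.  0.] F [ 4.6 -2.   0.7] wd 72.6
```

View pics/w8t.png

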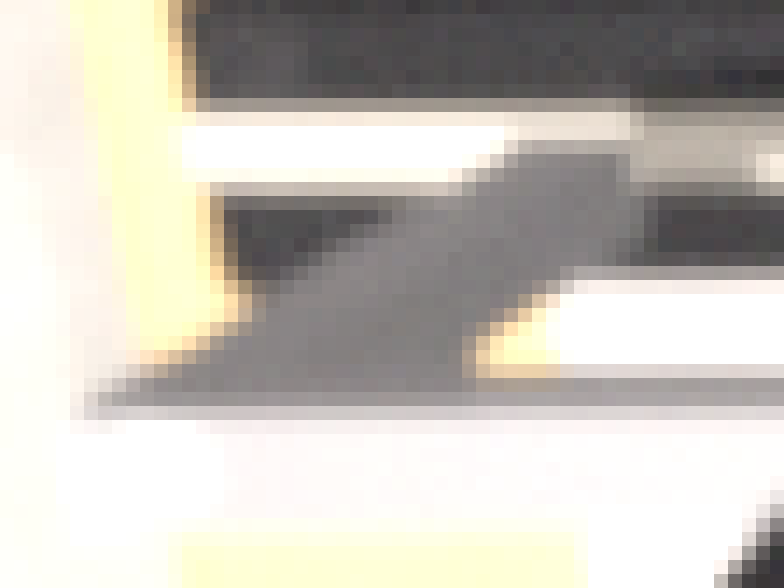

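servo_tool:
  rows:
    - {"dx": 0,"dy": 0,"dz": 0,"wx": 0,"wy": 0,"wz": 0,"fingers": 0.3}
    - {"dx": 0,"dy": 0,"dz": 0,"wx": 0,"wy": 0,"wz": 0,"fingers": 0.4}
    - {"dx": 0,"dy": 0,"dz": 0,"wx": 0,"wy": 0,"wz": 0,"fingers": 0.5}
    - {"dx": 0,"dy": 0,"dz": 0,"wx": 0,"wy": 0,"wz": 0,"fingers": 0.6}
    - {"dx": 0,"dy": 0,"dz": 0,"wx": 0,"wy": 0,"wz": 0,"fingers": 0.6}

```text
clock: 8.72
eef_pos: [501.0, 85.4, 50.0]
tool_rot: [-1.39, 1.568, 0.085]
force: [5.0, -0.9, 9.8]
width: 35.3
```

```bash
python3 go.py -79 6 50; python3 look.py 9; python3 go.py -79 6 50; python3 - <<'E'
from h import *
a=cv2.imread('pics/w9.png')[208:250,76:132]; a=cv2.convertScaleAbs(a,alpha=1.3,beta=20); cv2.imwrite('pics/w9t.png',cv2.resize(a,None,fx=14,fy=14,interpolation=cv2.INTER_NEAREST))
E
```

```text
t 8.725 P [501.   85.4  50. ] goal [594.4  76.5  50. ] d [ 0.0003 -0.1252  0.    ] mm [  0.2 -93.9   0. ] w [-0.01  0.    0.02] F [ 5.  -0.9  9.8] wd 35.3
pointer 0.61 [116.8 220.2] [474.5   3.1  35. ]
mark 0.89 [124.4 215.3] [473.5   5.2  30.5]
t 8.925 P [501.   85.4  50. ] goal [594.4  76.5  50. ] d [ 0.0003 -0.1251  0.    ] mm [  0.2 -93.8   0. ] w [-0.01  0.    0.02] F [ 4.9 -1.2 11.1] wd 35.3
```

View pics/w9.png

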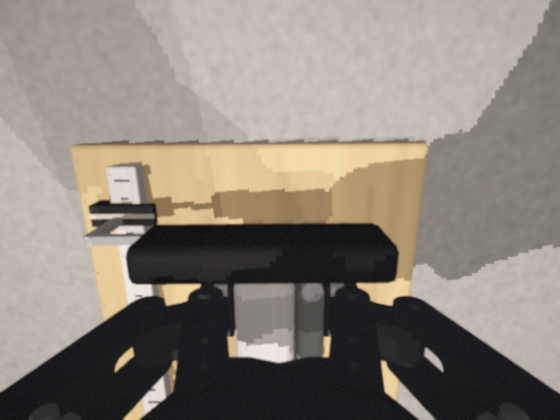

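View pics/w9t.png

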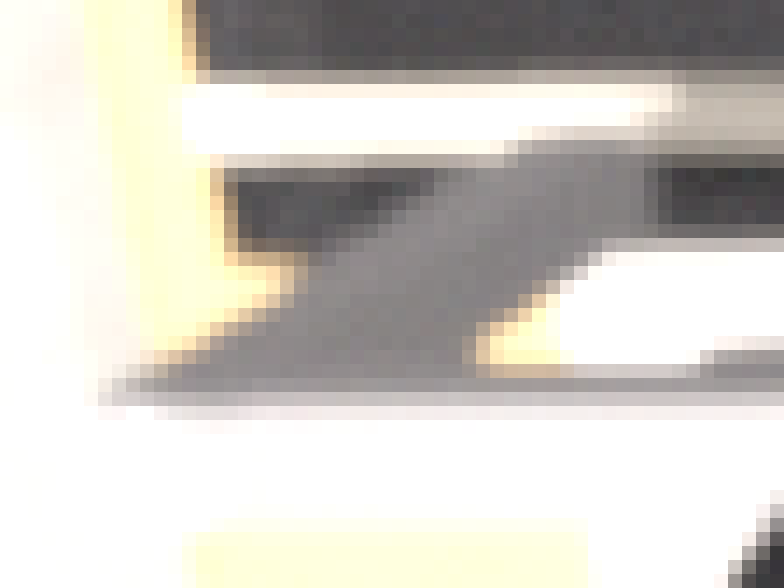

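servo_tool:
  rows:
    - {"dx": 0,"dy": 0,"dz": 0,"wx": 0,"wy": 0,"wz": 0,"fingers": 1}
    - {"dx": 0,"dy": 0.0014,"dz": 0,"wx": 0,"wy": 0,"wz": 0,"fingers": 1}
    - {"dx": 0,"dy": 0,"dz": 0,"wx": 0,"wy": 0,"wz": 0,"fingers": 1}
    - {"dx": 0,"dy": 0,"dz": 0,"wx": 0,"wy": 0,"wz": 0,"fingers": 1}
    - {"dx": 0,"dy": 0,"dz": 0,"wx": 0,"wy": 0,"wz": 0,"fingers": 1}

```text
clock: 9.55
eef_pos: [500.0, 85.5, 50.0]
tool_rot: [-1.4, 1.568, 0.075]
force: [4.6, -1.5, 11.1]
width: 35.0
```

```bash
python3 go.py -79 6 50; python3 look.py 10; python3 go.py -79 6 50; python3 - <<'E'
from h import *
a=cv2.imread('pics/w10.png')[208:250,76:132]; a=cv2.convertScaleAbs(a,alpha=1.3,beta=20); cv2.imwrite('pics/w10t.png',cv2.resize(a,None,fx=14,fy=14,interpolation=cv2.INTER_NEAREST))
E
```

```text
t 9.55 P [500.   85.5  50. ] goal [594.4  76.5  50. ] d [ 0.0004 -0.1264  0.    ] mm [  0.3 -94.8   0. ] w [-0.01  0.    0.02] F [ 4.6 -1.5 11.1] wd 35.0
pointer 0.85 [115.7 218.9] [472.8   2.8  35. ]
mark 0.61 [125.1 218.5] [474.3   5.2  30.5]
t 9.75 P [500.1  85.5  50. ] goal [594.4  76.5  50. ] d [ 4.000e-04 -1.264e-01  1.000e-04] mm [  0.3 -94.8   0.1] w [-0.01  0.    0.02] F [ 4.1 -1.3 11. ] wd 35.0
```

View pics/w10t.png

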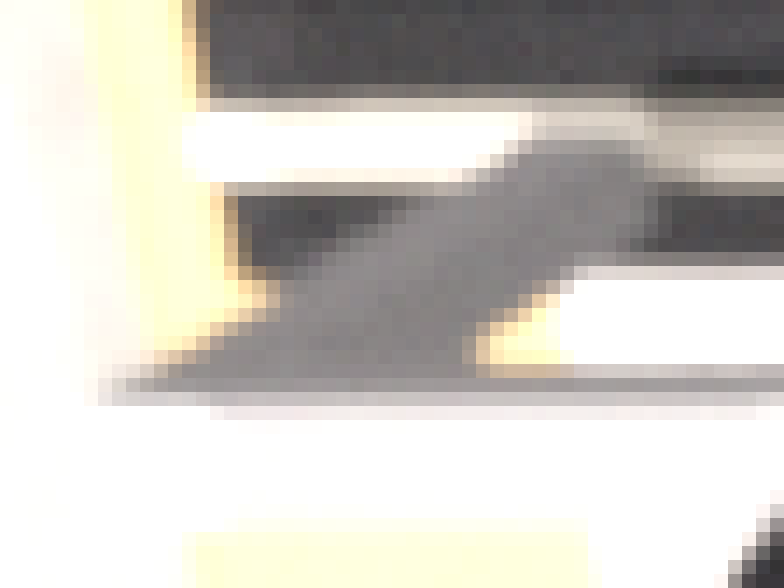

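View pics/s10z.png

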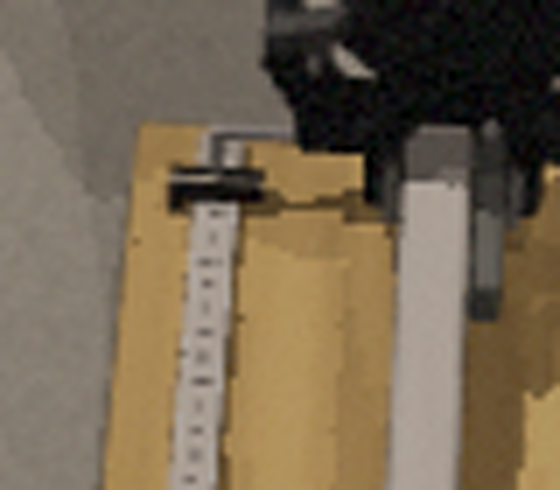

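```bash
python3 go.py -79 6 50; python3 -c "
from cell import ctrl
print(ctrl.finish_job()); s=ctrl.read_state(); print(s['clock'],s['eef_pos'],s['width'],s['force'])"
```

```text
t 9.75 P [500.1  85.5  50. ] goal [594.4  76.5  50. ] d [ 4.000e-04 -1.264e-01  1.000e-04] mm [  0.3 -94.8   0.1] w [-0.01  0.    0.02] F [ 4.1 -1.3 11. ] wd 35.0
the job is handed in; nothing more can be done
None
the job is handed in; nothing more can be done
```

The pole is pulled out to the marker, the cam lever is shut, and the gripper is still squeezing both. I handed the job in at 9.75 s; no verdict was reported.

**What I did:** I straddled the pole and the open lever and pulled against the inner face of the T-handle for about 94 mm. Once the pointer was within about 0.6 mm of the marker, I closed the gripper, which swung the lever shut. The squeeze let the pole slip back about 1 mm, so I pulled it out that much again while gripping, before handing in.

**Last checks:**
- **Lever:** it lies flat along the pole in the scene picture. The finger opening is 35.0 mm, against the nominal 36 mm for pole and lever together.
- **Pointer:** reading the wrist picture by pixel puts it about 0.2 mm from the white line, and the pull by arm position is about 94.8 mm. The first estimates of the marker's place were 92.7 mm (top and scene cameras) and 94.8 mm (wrist camera).
- **Forces and bystanders:** the outside force on the tool was about 12 N, mostly upward (11 N). I planned the motion clear of the marker clip, can, brush and ring, and saw no sign of touching them, though I did not take a final picture of the bystanders.

**Disagreement:** the network's point detections in the last picture put the pointer about 1.5 mm past the line. In earlier pictures they had scattered by about 1 to 2 mm, so I went with the pixel reading.

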